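Fish the long ice screw out of the gear case through its hatch

TASK

Slide the clear cover of the gear case fully open, then take the long ice screw out through the hatch: it is longer than the hatch, so draw it back under the lid, tilt its tip up through the opening and bring it out on the slant. Finish while still holding it in the gripper, still, above the case, with all of it at least 5 cm clear of the lid, and leave the other gear lying where it is.

Things in the scene. Friction and masses are not known exactly. Their poses are not given: they have to be found in the camera images.
- case: flat plywood gear case fixed to the bench, lid top 52 mm above the bench, lid 5 mm thick. Origin on the bench under the hatch centre; x points away from the robot's side, y left, z up. Spans x -165 to 142 mm, y -98 to 245 mm. One hatch in the lid, 150 x 150 mm (x, y -75 to 75). Two aluminium rails, 6 mm wide, 4 mm high, run along y on the lid at x -85 and 85
- hatch (a point): centre of the hatch, level with the lid's top (case frame 0, 0, 52 mm). The chamber below reaches under the lid: case x -157 to 134, y -90 to 87 mm, a deep pocket on the -x side and a shorter one on the +x side; lid underside at z 47. Floor at z 3 mm between x -65 and 60; rubber pads up to z 11 mm from there to both ends carry the screw
- cover (a joint): how far the clear cover has slid along the case's +y, m: 0 shut, 0.16 fully open (end stop). It is a clear plastic plate 160 x 160 x 5 mm lying on the lid over the hatch, held by a catch friction of about 3 N and stays where it is left
- cover_grip (a point): top centre of the black rib on the cover, 35 mm above the lid. The rib is 56 mm long along the case's x, 14 mm thick along its y (slide direction) and stands 30 mm above the plate; pinch it across its thickness from above or push it
- screw: the long ice screw in the chamber: metal tube 18 mm across, 210 mm long overall, about 0.15 kg, both ends under the lid, axis level 20 mm above the bench. Origin on the axis at mid-length; x points along it to the toothed tip (+105 mm, on the case's +x side). It balances within 5 mm of the origin
- screw_tip (a point): tip end of the long ice screw, on its axis
- screw_tail (a point): hanger end of the long ice screw, on its axis (-105 mm). The hanger plate, 46 mm wide (y) and 18 mm high (z), sits 9 to 14 mm from this end, with two short round studs behind it
- pulley: bystander: aluminium pulley, 42 mm across, 19 mm high, lying on the lid at the case's far left; origin at its underside
- short_screw: bystander: short ice screw, 130 mm long, lying on the bench to the left; origin on its axis at mid-length
- headlamp: bystander: black plastic headlamp, 50 x 62 x 40 mm, on the bench at the far right of the case; origin at its underside
- jar: bystander: empty glass jar with a metal twist cap, 72 mm across, 110 mm high, to the right; origin at its underside
- carabiner: bystander: aluminium carabiner, 110 mm long, 10 mm thick, flat on the bench to the left; origin at its underside
- mug: bystander: steel mug, 80 mm across, 90 mm high, to the right; origin at its underside

How it is judged:
By the outcome, as a careful person would: the job done as asked, in the order asked, and still so for the second after the job is handed in, while the arm keeps its last pose, push and grip.
It also fails if it takes over 51 s, if anything falls off the work surface, if the arm or the gripper's body presses on something with over 40 N, if the wrist force passes 120 N, or if a joint passes its speed limit or range.

ROBOT

A 7-joint arm with a two-finger parallel gripper is mounted at the origin on the work surface. World frame = base frame: x ahead of the robot, y to its left, z up, the work surface at z = 0. Lengths are in m, angles in rad, forces in N, time in s.
With the tool pointing down it reaches from about 0.425 to 0.925 m from the base axis. Payload 6.8 kg.
Tool frame: the origin (TCP) lies on the front face of the gripper's body, between the roots of the fingers; the fingertips stand 73 mm ahead of it and the grasp point (between the pads) lies 54 mm ahead of it; z points along the fingers, y is the line along which they close (so a half turn about z gives the same grasp; the last joint's range is limited). The gripper opens to 85 mm and grips with 20 to 120 N. Pads are 22 mm wide; open, the fingers measure 114 mm over their backs; the gripper's body (76 mm by 85 mm) begins 54 mm behind the grasp point. The pads swing forward as they close: fully open they stand 13 mm farther back than shut.
Start: joints at [1.017, 0.477, 0.022, 1.555, -0.011, 1.109, -0.083], TCP at [0.291, -0.609, 0.304] pointing down, gripper open.
Joint ranges: [-2.96, 2.96], [-0.34, 2.1], [-1.41, 1.46], [0.24, 2.44], [-1.37, 4.51], [0.17, 1.92], [-2.96, 2.96]. Speed limits (rad/s): [2.39, 2.39, 3.14, 3.14, 3.14, 3.14, 3.14].

INTERFACE

Orientations are given as a unit quaternion [w, x, y, z].
In Python, from station import bot, optics gives the robot as it stands.
- The arm moves only by the tool drive_tool, never from a script. Its argument "deltas" is a list of rows, each an object with "gripper": the closure in counts, from 0 (fully open) to 255 (shut); "offset": the shift along the tool's x, y, z in units of 1000 mm (1.0 is 1000 mm), a list of three; "angular": the turn, a rotation vector about the tool's x, y, z in units of 45 degrees (1.0 is 45 degrees), a list of three. In form: [{"gripper": gripper, "offset": [dx, dy, dz], "angular": [rx, ry, rz]}, ...]. A call has 1 to 5 rows; each row is the pose to reach, as a shift and turn from the pose commanded when the call began, along the tool's axes at that moment; what a row does not reach only later rows make up. A row lasts 1/10 s, in which the tool goes at most 50 mm and 8.59 degrees, less where a joint would pass 70% of its speed; a pose out of reach is approached as far as the arm can. A call with a number of a shift or a turn outside -1 to 1 is refused whole. A call with a gripper value outside its range is refused whole. The fingers move at their own pace and stop on an object; "grip_force" is the grip in N (left out, the last holds). Time passes only in rows, so rows that repeat a pose let the fingers close. It gives the time, the measured TCP pose, the force, the opening and the grip force at its end, in the units of the state.
- bot.get_obs(): the state, without advancing time (a new reading comes with each control period).
- optics.read_camera(name): name is "scene" or "top" or "wrist"; returns the picture (420x560x3 uint8, blue, green, red); there is no depth.
- optics.camera_model(name): a dict with "fx", "fy", "cx", "cy" (pixels), "cam_to_world" (4x4, takes a point from camera to world coordinates). Camera axes: x right, y up, looking along -z (the intrinsics and any distortion apply to the point x, -y, -z); pixel columns grow to the right and rows downward; lengths in m; the calibration is good to about 2 mm. A picture is of the moment at which its call begins: read the wrist's pose just before it. camera_model takes no time and is no camera call; for the wrist camera it gives the pose at the moment of the call.
- bot.hand_in(): hands the job in; it is judged then, once.
The state is a dict: "t": time; "q": joint angles; "joint_vel": joint speeds; "joint_torque": joint torques, N m; "eef_pos": TCP position; "tool_rot": TCP orientation; "contact_force": force on the tool from outside, world axes, zero at the start; "torque": the same for the moment, N m; "gripper_width": opening from 0.0 (shut) to 1.0 (fully open); "grasp_force": force on a finger pad.
Only numpy, scipy, OpenCV 4.12 (cv2) and the standard library are available. Lean on these libraries where they do the work, as an engineer would, in place of code of your own. Each camera call takes 0.05 s, during which the arm holds its last target. There are 200 camera calls.

## Working session

There is one attempt and no reset: what is moved stays moved. The work goes in short steps, Python scripts to look and compute and a tool call to move; the robot and the scene stay as the last step left them, time stands still between calls to the robot, and variables do not carry over. Pictures are saved under pics/ and viewed, at most 10 in all, crops included, and the job is handed in when it is done.

Besides the shell and the picture viewer there is one more tool, called in YAML: its name, and indented under it one key for each argument. drive_tool: Moves the arm, as the interface text tells. Its arguments: {"type":"object","properties":{"deltas":{"type":"array"},"grip_force":{"type":"number"}},"required":["deltas"]}

```bash
mkdir -p pics; ls
python3 - <<'E'
from station import bot, optics
import cv2, numpy as np
for n in ("scene","top"):
    cv2.imwrite(f"pics/{n}0.png",optics.read_camera(n)); m=optics.camera_model(n); print(n,{k:(np.round(v,4).tolist()) for k,v in m.items()})
o=bot.get_obs(); print(o)
E
```

```text
pics
scene {'fx': 425.665, 'fy': 425.665, 'cx': 276.0115, 'cy': 212.5276, 'cam_to_world': [[-0.6344, -0.5316, 0.5613, 1.1573], [0.773, -0.4312, 0.4653, 0.5032], [-0.0053, 0.729, 0.6845, 0.8166], [0.0, 0.0, 0.0, 1.0]]}
top {'fx': 492.7756, 'fy': 492.7756, 'cx': 277.525, 'cy': 213.3295, 'cam_to_world': [[0.0259, 0.9981, -0.0561, 0.4739], [-0.9997, 0.0259, -0.0016, -0.018], [-0.0001, 0.0561, 0.9984, 1.7142], [0.0, 0.0, 0.0, 1.0]]}
{'t': 0.1, 'q': array([ 1.01691031,  0.47777766,  0.02232061,  1.55630977, -0.01150623,
        1.10929796, -0.08312721]), 'joint_vel': array([ 0.00034776, -0.00052361,  0.00248996, -0.00443382, -0.00077468,
       -0.00101634,  0.00050863]), 'joint_torque': array([ 4.70931031e-03, -5.97757566e+01,  1.61397066e+00, -2.81954563e+01,
        1.29025552e-02,  4.97116489e-03,  3.83423895e-06]), 'eef_pos': array([ 0.29088008, -0.60867101,  0.3030001 ]), 'tool_rot': array([-7.98423472e-04,  9.75260576e-01,  2.21056814e-01, -2.35779073e-04]), 'contact_force': array([-0.04417507,  0.39144624,  0.80145968]), 'torque': array([-0.05073579,  0.00666942, -0.02718679]), 'grasp_force': 0.0, 'gripper_width': 1.0009308717061334}
```

View pics/top0.png

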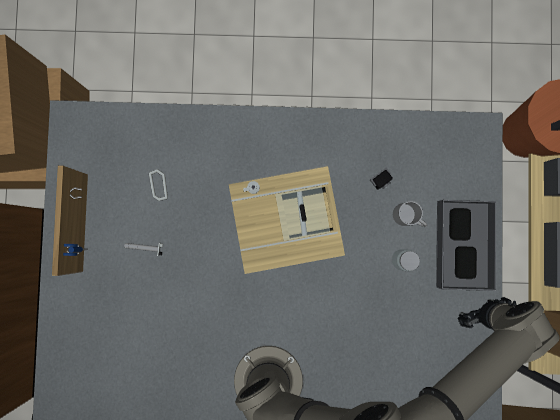

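View pics/scene0.png

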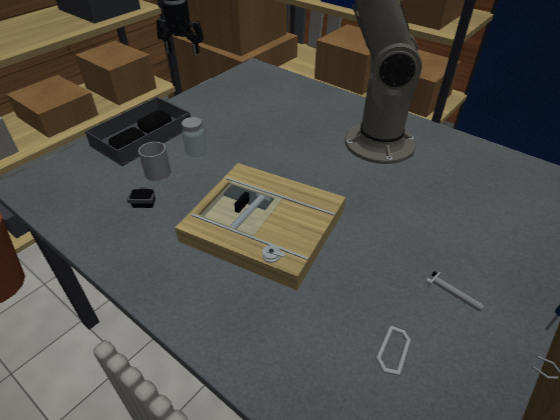

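The top view shows the case with corners around (230,184), (327,167), (344,255) and (245,273). The black rib is near (304,213) and the pulley near (252,187). I'll enlarge this area.

Run:
```python
import cv2
a=cv2.imread("pics/top0.png")[160:280,225:350]
cv2.imwrite("pics/c1.png",cv2.resize(a,None,fx=5,fy=5,interpolation=cv2.INTER_CUBIC))
```

```text
(no output)
```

View pics/c1.png

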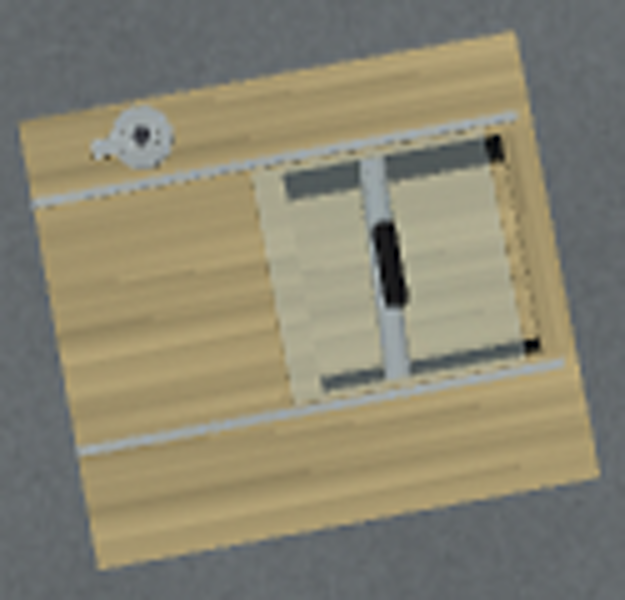

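```bash
cat > h.py <<'E'
import numpy as np
from station import bot, optics
def ray(m,uv,z):
    T=np.array(m["cam_to_world"]); d=T[:3,:3]@[(uv[0]-m["cx"])/m["fx"],-(uv[1]-m["cy"])/m["fy"],-1]
    return T[:3,3]+d*(z-T[2,3])/d[2]
def fit(C,W): # C case pts 2D, W world 2D
    C=np.array(C);W=np.array(W);a=C-C.mean(0);b=W-W.mean(0)
    th=np.arctan2((a[:,0]*b[:,1]-a[:,1]*b[:,0]).sum(),(a*b).sum())
    R=np.array([[np.cos(th),-np.sin(th)],[np.sin(th),np.cos(th)]]); t=W.mean(0)-R@C.mean(0)
    return th,R,t,np.linalg.norm(C@R.T+t-W,axis=1)
E
python3 - <<'E'
from h import *
m=optics.camera_model("top"); px=lambda c:((c[0]+.5)/5-.5+225,(c[1]+.5)/5-.5+160)
cr=[(20,122),(515,33),(600,475),(100,570)]; C=[(.142,.245),(.142,-.098),(-.165,-.098),(-.165,.245)]
W=[ray(m,px(c),.052)[:2] for c in cr]; th,R,t,e=fit(C,W); print(np.degrees(th),t,e)
for n,c,z in [("rib a",(383,224),.087),("rib b",(397,303),.087),("tube far",(374,160),.028),("tube near",(398,375),.028),("hatchBL",(287,188),.02)]:
    w=ray(m,px(c),z); print(n,w,R.T@(w[:2]-t))
E
```

```text
11.949882871673747 [ 0.57412824 -0.11521657] [0.0008653  0.00143798 0.00145366 0.00046826]
rib a [ 0.59695454 -0.09298586  0.087     ] [0.02693464 0.01702263]
rib b [ 0.54485723 -0.10345353  0.087     ] [-0.02620107  0.01756886]
tube far [ 0.64533521 -0.0884981   0.028     ] [0.07519607 0.01139563]
tube near [ 0.49818629 -0.10836671  0.028     ] [-0.07287791  0.02242566]
hatchBL [ 0.62519864 -0.02927971  0.02      ] [0.06775741 0.0735001 ]
```

```bash
cat >> h.py <<'E'
from scipy.spatial.transform import Rotation as Ro
TH=np.radians(11.95); T0=np.array([.5741,-.1152])
def c2w(p): c,s=np.cos(TH),np.sin(TH); return np.array([T0[0]+c*p[0]-s*p[1],T0[1]+s*p[0]+c*p[1],p[2]])
def w2c(p): c,s=np.cos(TH),np.sin(TH); d=np.array(p[:2])-T0; return np.array([c*d[0]+s*d[1],-s*d[0]+c*d[1],p[2]])
def rot(yaw=0,tilt=0): # case-relative yaw deg, tip-up tilt deg
    return Ro.from_euler('z',TH+np.radians(yaw))*Ro.from_euler('y',-np.radians(tilt))*Ro.from_euler('x',np.pi)
def cur():
    o=bot.get_obs(); q=o['tool_rot']; return o,Ro.from_quat([q[1],q[2],q[3],q[0]])
def go(pc,yaw=0,tilt=0): # TCP target in case frame
    o,R=cur(); d=R.inv().apply(c2w(pc)-o['eef_pos']); a=(R.inv()*rot(yaw,tilt)).as_rotvec()/(np.pi/4)
    print("offset",d.round(4).tolist(),"angular",a.round(4).tolist(),"n",np.linalg.norm(d).round(3))
def st():
    o,R=cur(); e=(rot().inv()*R).as_euler('zyx',degrees=True)
    print("t",round(o['t'],2),"tcp case",w2c(o['eef_pos']).round(4),"eul",e.round(2),"F",o['contact_force'].round(1),"w",round(o['gripper_width'],3),"g",o['grasp_force'])
E
python3 -c "
from h import *
st();go([0,.0173,.30]);go([0,.0173,.134])"
```

```text
t 0.1 tcp case [-0.3793 -0.4241  0.303 ] eul [-13.59  -0.03   0.09] F [-0.   0.4  0.8] w 1.001 g 0.0
offset [0.4724, -0.3399, 0.0035] angular [-0.0021, 0.0004, 0.302] n 0.582
offset [0.4724, -0.3397, 0.1695] angular [-0.0021, 0.0004, 0.302] n 0.606
```

drive_tool:
  deltas:
    - {"gripper": 0, "offset": [0.4725, -0.34, 0.0], "angular": [0, 0, 0.302]}
    - {"gripper": 0, "offset": [0.4725, -0.34, 0.0], "angular": [0, 0, 0.302]}
    - {"gripper": 0, "offset": [0.4725, -0.34, 0.0], "angular": [0, 0, 0.302]}
    - {"gripper": 0, "offset": [0.4725, -0.34, 0.0], "angular": [0, 0, 0.302]}
    - {"gripper": 0, "offset": [0.4725, -0.34, 0.0], "angular": [0, 0, 0.302]}
  grip_force: 30

```text
t: 0.6
eef_pos: [0.4117, -0.3878, 0.3037]
tool_rot: [-0.0, 0.995, 0.104, -0.0]
contact_force: [0.8, 0.3, -0.4]
gripper_width: 0.997
grasp_force: 0.0
```

```bash
python3 -c "
from h import *
st();go([0,.0173,.30])"
```

```text
t 0.6 tcp case [-0.2153 -0.233   0.3037] eul [ 0.   -0.02  0.02] F [ 0.8  0.3 -0.4] w 0.997 g 0.0
offset [0.2153, -0.2503, 0.0037] angular [-0.0004, 0.0004, -0.0001] n 0.33
```

drive_tool:
  deltas:
    - {"gripper": 0, "offset": [0.215, -0.25, 0.0], "angular": [0, 0, 0]}
    - {"gripper": 0, "offset": [0.215, -0.25, 0.0], "angular": [0, 0, 0]}
    - {"gripper": 0, "offset": [0.215, -0.25, 0.0], "angular": [0, 0, 0]}
    - {"gripper": 0, "offset": [0.215, -0.25, 0.0], "angular": [0, 0, 0]}
    - {"gripper": 0, "offset": [0.215, -0.25, 0.0], "angular": [0, 0, 0]}

```text
t: 1.1
eef_pos: [0.5318, -0.1687, 0.3038]
tool_rot: [0.0, 0.995, 0.104, -0.0]
contact_force: [0.7, -0.4, 0.8]
gripper_width: 0.999
grasp_force: 0.0
```

```bash
python3 -c "
from h import *
st();go([0,.0173,.20])"
```

```text
t 1.1 tcp case [-0.0524 -0.0436  0.3038] eul [ 0.01 -0.02 -0.  ] F [ 0.7 -0.4  0.8] w 0.999 g 0.0
offset [0.0525, -0.0609, 0.1037] angular [0.0, 0.0004, -0.0002] n 0.131
```

drive_tool:
  deltas:
    - {"gripper": 0, "offset": [0.052, -0.061, 0.0], "angular": [0, 0, 0]}
    - {"gripper": 0, "offset": [0.052, -0.061, 0.05], "angular": [0, 0, 0]}
    - {"gripper": 0, "offset": [0.052, -0.061, 0.08], "angular": [0, 0, 0]}
    - {"gripper": 0, "offset": [0.052, -0.061, 0.08], "angular": [0, 0, 0]}

```text
t: 1.5
eef_pos: [0.5668, -0.0982, 0.2189]
tool_rot: [-0.001, 0.994, 0.106, -0.005]
contact_force: [-0.9, 0.0, -0.9]
gripper_width: 1.0
grasp_force: 0.0
```

```bash
python3 -c "
from h import *
import cv2
st();m=optics.camera_model('wrist');print(m);cv2.imwrite('pics/w1.png',optics.read_camera('wrist'));go([0,.0173,.134])"
```

```text
t 1.5 tcp case [-0.0036  0.0181  0.2189] eul [-0.18 -0.55  0.2 ] F [-0.9  0.  -0.9] w 1.0 g 0.0
{'fx': 310.16252268141614, 'fy': 310.16252268141614, 'cx': 279.2346826613597, 'cy': 205.01759877875378, 'cam_to_world': array([[ 0.21105245,  0.9274402 ,  0.30872566,  0.64447006],
       [-0.97747143,  0.20107066,  0.06418879, -0.08102512],
       [-0.00254441, -0.31531771,  0.94898275,  0.28933946],
       [ 0.        ,  0.        ,  0.        ,  1.        ]])}
offset [0.0033, -0.0009, 0.0877] angular [-0.0022, 0.0074, 0.0012] n 0.088
```

View pics/w1.png

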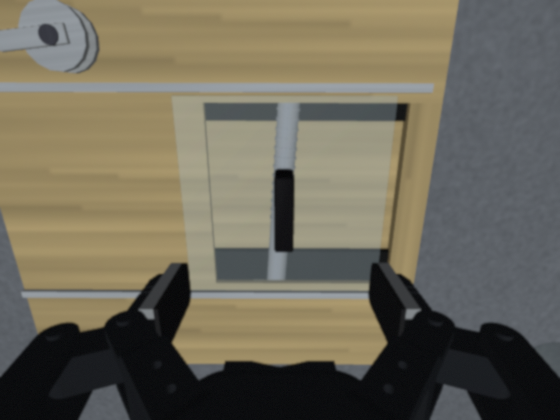

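The wrist view shows the rib top from (284,171) to (284,250), the tube from (288,103) to (277,280), and the hatch's left edge at column 205 to 215.

```bash
python3 -c "
from h import *
m=optics.camera_model('wrist');st()
for n,c,z in [('rib far',(284,171),.087),('rib near',(284,250),.087),('hatch fl',(205,103),.052),('hatch fr',(408,103),.052),('hatch nl',(216,282),.052),('cover l',(173,97),.057),('cover r',(397,100),.057),('tube far',(288,110),.025),('tube near',(277,275),.025)]: print(n,w2c(ray(m,c,z)).round(4))
go([0,.0173,.134])"
```

```text
t 1.55 tcp case [-0.0028  0.0163  0.2218] eul [-0.05 -0.33  0.1 ] F [ 0.7 -0.1 -0.1] w 1.005 g 0.0
rib far [0.0332 0.0138 0.087 ]
rib near [-0.0256  0.0135  0.087 ]
hatch fl [0.0766 0.0719 0.052 ]
hatch fr [ 0.0769 -0.0777  0.052 ]
hatch nl [-0.0745  0.0731  0.052 ]
cover l [0.0806 0.0934 0.057 ]
cover r [ 0.0789 -0.0675  0.057 ]
tube far [0.0712 0.0099 0.025 ]
tube near [-0.0835  0.0191  0.025 ]
offset [0.0033, -0.0009, 0.0877] angular [-0.0022, 0.0074, 0.0012] n 0.088
```

drive_tool:
  deltas:
    - {"gripper": 0, "offset": [0.003, 0.0, 0.04], "angular": [0, 0, 0]}
    - {"gripper": 0, "offset": [0.003, 0.0, 0.085], "angular": [0, 0, 0]}
    - {"gripper": 0, "offset": [0.003, 0.0, 0.085], "angular": [0, 0, 0]}
    - {"gripper": 230, "offset": [0.003, 0.0, 0.085], "angular": [0, 0, 0]}
    - {"gripper": 230, "offset": [0.003, 0.0, 0.085], "angular": [0, 0, 0]}
  grip_force: 30

```text
t: 2.05
eef_pos: [0.5743, -0.1004, 0.1421]
tool_rot: [0.001, 0.995, 0.104, 0.002]
contact_force: [0.2, 0.7, 0.3]
gripper_width: 0.693
grasp_force: 0.0
```

drive_tool:
  deltas:
    - {"gripper": 255, "offset": [0.0, 0.0, 0.0], "angular": [0, 0, 0]}
    - {"gripper": 255, "offset": [0.0, 0.0, 0.0], "angular": [0, 0, 0]}
    - {"gripper": 255, "offset": [0.0, 0.0, 0.0], "angular": [0, 0, 0]}
    - {"gripper": 255, "offset": [0.0, 0.0, 0.0], "angular": [0, 0, 0]}

```text
t: 2.45
eef_pos: [0.5731, -0.0996, 0.1401]
tool_rot: [0.0, 0.995, 0.104, 0.001]
contact_force: [-2.0, 0.3, 7.1]
gripper_width: 0.154
grasp_force: 33.8
```

```bash
python3 -c "
from h import *
st()"
```

```text
t 2.45 tcp case [0.0022 0.0154 0.1401] eul [-0.    0.08 -0.04] F [-2.   0.3  7.1] w 0.154 g 33.78338813781738
```

drive_tool:
  deltas:
    - {"gripper": 255, "offset": [0.0, -0.02, 0.0], "angular": [0, 0, 0]}
    - {"gripper": 255, "offset": [0.0, -0.05, 0.0], "angular": [0, 0, 0]}
    - {"gripper": 255, "offset": [0.0, -0.08, 0.0], "angular": [0, 0, 0]}
    - {"gripper": 255, "offset": [0.0, -0.11, 0.0], "angular": [0, 0, 0]}
    - {"gripper": 255, "offset": [0.0, -0.13, 0.0], "angular": [0, 0, 0]}

```text
t: 2.95
eef_pos: [0.5458, 0.0288, 0.1401]
tool_rot: [0.0, 0.995, 0.105, 0.001]
contact_force: [-1.2, -2.9, 6.9]
gripper_width: 0.155
grasp_force: 33.8
```

drive_tool:
  deltas:
    - {"gripper": 255, "offset": [0.0, -0.005, 0.0], "angular": [0, 0, 0]}
    - {"gripper": 255, "offset": [0.0, -0.01, 0.0], "angular": [0, 0, 0]}
    - {"gripper": 255, "offset": [0.0, -0.01, 0.0], "angular": [0, 0, 0]}

```text
t: 3.25
eef_pos: [0.5439, 0.0379, 0.1402]
tool_rot: [0.0, 0.995, 0.104, 0.001]
contact_force: [-2.2, 0.4, 9.1]
gripper_width: 0.156
grasp_force: 34.1
```

```bash
python3 -c "
from h import *
st()"
```

```text
t 3.25 tcp case [0.0022 0.1561 0.1402] eul [-0.04  0.06 -0.02] F [-2.2  0.4  9.1] w 0.156 g 34.08821225166321
```

drive_tool:
  deltas:
    - {"gripper": 255, "offset": [0.0, -0.002, 0.0], "angular": [0, 0, 0]}
    - {"gripper": 255, "offset": [0.0, -0.004, 0.0], "angular": [0, 0, 0]}
    - {"gripper": 255, "offset": [0.0, -0.005, 0.0], "angular": [0, 0, 0]}
    - {"gripper": 255, "offset": [0.0, -0.005, 0.0], "angular": [0, 0, 0]}

```text
t: 3.65
eef_pos: [0.5431, 0.0413, 0.1401]
tool_rot: [0.001, 0.995, 0.104, 0.001]
contact_force: [-1.7, -2.9, 8.5]
gripper_width: 0.155
grasp_force: 34.0
```

drive_tool:
  deltas:
    - {"gripper": 255, "offset": [0.0, -0.001, 0.0], "angular": [0, 0, 0]}
    - {"gripper": 255, "offset": [0.0, -0.002, 0.0], "angular": [0, 0, 0]}
    - {"gripper": 255, "offset": [0.0, -0.002, 0.0], "angular": [0, 0, 0]}

```text
t: 3.95
eef_pos: [0.5431, 0.0415, 0.1401]
tool_rot: [0.002, 0.995, 0.103, 0.001]
contact_force: [-0.6, -6.5, 7.4]
gripper_width: 0.156
grasp_force: 34.0
```

```bash
python3 -c "
from h import *
st()"
```

```text
t 3.95 tcp case [0.0021 0.1598 0.1401] eul [ 0.11  0.07 -0.2 ] F [-0.6 -6.5  7.4] w 0.156 g 33.984843492507935
```

drive_tool:
  deltas:
    - {"gripper": 255, "offset": [0.0, -0.002, 0.0], "angular": [0, 0, 0]}
    - {"gripper": 255, "offset": [0.0, -0.002, 0.0], "angular": [0, 0, 0]}

```text
t: 4.15
eef_pos: [0.543, 0.0417, 0.1401]
tool_rot: [0.003, 0.995, 0.102, 0.001]
contact_force: [0.9, -11.8, 7.4]
gripper_width: 0.156
grasp_force: 33.9
```

```bash
python3 -c "
from h import *
st()"
```

```text
t 4.15 tcp case [0.0021 0.16   0.1401] eul [ 0.19  0.07 -0.31] F [  0.9 -11.8   7.4] w 0.156 g 33.94561529159546
```

drive_tool:
  deltas:
    - {"gripper": 100, "offset": [0.0, 0.003, 0.0], "angular": [0, 0, 0]}
    - {"gripper": 0, "offset": [0.0, 0.003, 0.0], "angular": [0, 0, 0]}
    - {"gripper": 0, "offset": [0.0, 0.003, 0.0], "angular": [0, 0, 0]}
    - {"gripper": 0, "offset": [0.0, 0.003, -0.04], "angular": [0, 0, 0]}
    - {"gripper": 0, "offset": [0.0, 0.003, -0.08], "angular": [0, 0, 0]}

```text
t: 4.65
eef_pos: [0.5413, 0.044, 0.2186]
tool_rot: [-0.0, 0.994, 0.105, -0.002]
contact_force: [1.3, 0.3, 0.3]
gripper_width: 0.982
grasp_force: 0.0
```

```bash
python3 -c "
from h import *
st();go([.10,.017,.20],0,-15)"
```

```text
t 4.65 tcp case [0.0008 0.1625 0.2186] eul [-0.08 -0.21  0.05] F [1.3 0.3 0.3] w 0.982 g 0.0
offset [0.099, 0.1457, 0.0181] angular [-0.001, -0.3286, 0.0018] n 0.177
```

drive_tool:
  deltas:
    - {"gripper": 120, "offset": [0.1, 0.146, 0.018], "angular": [0, -0.33, 0]}
    - {"gripper": 120, "offset": [0.1, 0.146, 0.018], "angular": [0, -0.33, 0]}
    - {"gripper": 120, "offset": [0.1, 0.146, 0.018], "angular": [0, -0.33, 0]}
    - {"gripper": 120, "offset": [0.1, 0.146, 0.018], "angular": [0, -0.33, 0]}
    - {"gripper": 120, "offset": [0.1, 0.146, 0.018], "angular": [0, -0.33, 0]}

```text
t: 5.15
eef_pos: [0.672, -0.0827, 0.1994]
tool_rot: [0.014, 0.986, 0.101, -0.129]
contact_force: [0.4, -0.1, -1.1]
gripper_width: 0.533
grasp_force: 0.0
```

```bash
python3 -c "
from h import *
import cv2
st();cv2.imwrite('pics/w2.png',optics.read_camera('wrist'));np.save('w2.npy',optics.camera_model('wrist'));st()"
```

```text
t 5.15 tcp case [0.1025 0.0115 0.1994] eul [  0.26 -14.88  -0.05] F [ 0.4 -0.1 -1.1] w 0.533 g 0.0
t 5.2 tcp case [0.1019 0.0143 0.1997] eul [  0.13 -14.91   0.03] F [-0.8  0.1  0.2] w 0.531 g 0.0
```

View pics/w2.png

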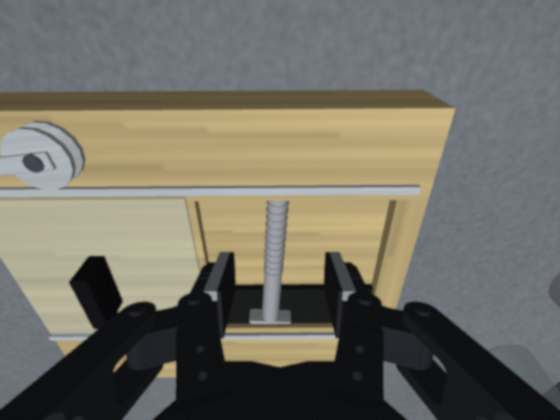

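The cover is open and the screw is clear. The hanger plate spans columns 249 to 291 and rows 309 to 324, just under the near lid edge. The tube is at (277,205) at the far edge and (271,300) near the plate.

```bash
python3 -c "
from h import *
import cv2
m=np.load('w2.npy',allow_pickle=True).item()
for n,c,z in [('plate bot',(270,309),.011),('plate top',(270,322),.029),('platel',(249,316),.020),('plater',(291,316),.02),('tube far',(277,205),.029),('tube near',(271,300),.029),('lid edge near',(270,325),.052),('lid edge near',(270,326),.047),('hatch fl',(197,202),.052),('hatch fr',(395,202),.052)]: print(n,w2c(ray(m,c,z)).round(4))
a=cv2.imread('pics/w2.png')[190:345,190:400];cv2.imwrite('pics/c2.png',cv2.resize(a,None,fx=3.8,fy=3.8,interpolation=cv2.INTER_CUBIC))"
```

```text
plate bot [-0.0998  0.0257  0.011 ]
plate top [-0.0992  0.0253  0.029 ]
platel [-0.1005  0.0494  0.02  ]
plater [-0.1007  0.0017  0.02  ]
tube far [0.0551 0.0167 0.029 ]
tube near [-0.063   0.0236  0.029 ]
lid edge near [-0.0729  0.0243  0.052 ]
lid edge near [-0.0814  0.0245  0.047 ]
hatch fl [0.0727 0.0763 0.052 ]
hatch fr [ 0.0724 -0.0717  0.052 ]
```

View pics/c2.png

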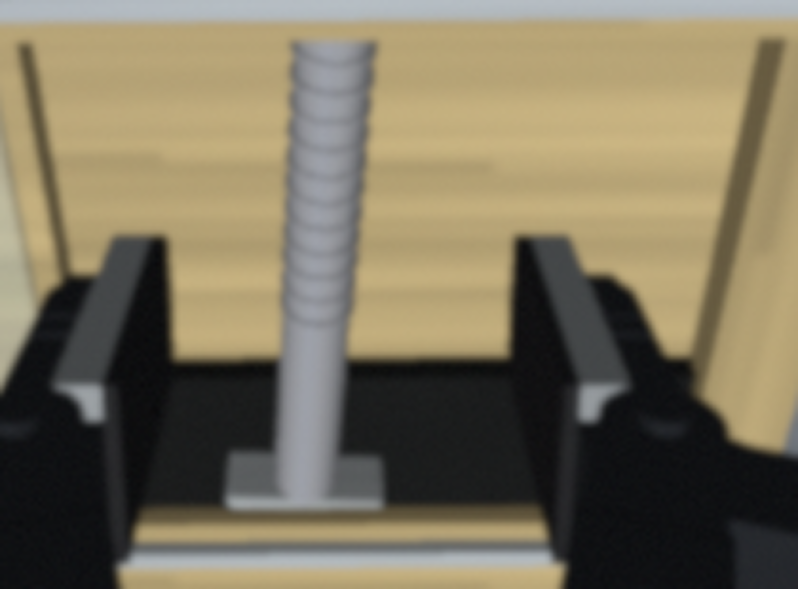

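```bash
python3 -c "
from h import *
go([-.007,.0175,.17],-3.5,0)"
```

```text
offset [-0.0976, -0.0029, 0.0567] angular [0.0098, 0.3312, 0.0745] n 0.113
```

drive_tool:
  deltas:
    - {"gripper": 120, "offset": [-0.0976, -0.003, 0.0567], "angular": [0.01, 0.331, 0.0745]}
    - {"gripper": 120, "offset": [-0.0976, -0.003, 0.0567], "angular": [0.01, 0.331, 0.0745]}
    - {"gripper": 120, "offset": [-0.0976, -0.003, 0.0567], "angular": [0.01, 0.331, 0.0745]}
    - {"gripper": 120, "offset": [-0.0976, -0.003, 0.0567], "angular": [0.01, 0.331, 0.0745]}
    - {"gripper": 120, "offset": [-0.0976, -0.003, 0.0567], "angular": [0.01, 0.331, 0.0745]}

```text
t: 5.7
eef_pos: [0.5629, -0.0969, 0.1718]
tool_rot: [-0.001, 0.997, 0.076, 0.001]
contact_force: [1.0, -0.6, 0.7]
gripper_width: 0.529
grasp_force: 0.0
```

```bash
python3 -c "
from h import *
import cv2
cv2.imwrite('pics/w3.png',optics.read_camera('wrist'));np.save('w3.npy',optics.camera_model('wrist'));st();go([-.007,.0175,.081],-3.5,0)"
```

```text
t 5.75 tcp case [-0.0059  0.02    0.172 ] eul [3.25 0.17 0.03] F [ 0.1 -0.1  0.1] w 0.53 g 0.0
offset [-0.0012, 0.0027, 0.091] angular [-0.0009, -0.0038, 0.0056] n 0.091
```

View pics/w3.png

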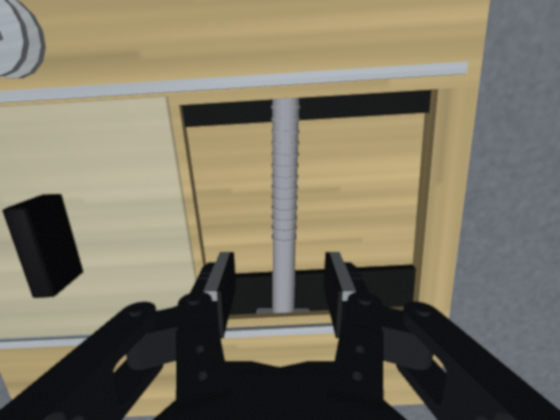

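The tube runs vertically at column 285, with the fingers symmetric about 279. That puts the tube about 4 mm to the tool's +y, and the yaw matches. I'll descend with that correction.

drive_tool:
  deltas:
    - {"gripper": 120, "offset": [-0.001, 0.004, 0.03], "angular": [0, 0, 0]}
    - {"gripper": 120, "offset": [-0.001, 0.004, 0.06], "angular": [0, 0, 0]}
    - {"gripper": 120, "offset": [-0.001, 0.004, 0.08], "angular": [0, 0, 0]}
    - {"gripper": 120, "offset": [-0.001, 0.004, 0.091], "angular": [0, 0, 0]}
    - {"gripper": 120, "offset": [-0.001, 0.004, 0.091], "angular": [0, 0, 0]}

```text
t: 6.25
eef_pos: [0.5634, -0.1014, 0.079]
tool_rot: [-0.001, 0.997, 0.076, -0.0]
contact_force: [-0.4, 0.0, 0.2]
gripper_width: 0.525
grasp_force: 0.0
```

```bash
python3 -c "
from h import *
st()"
```

```text
t 6.25 tcp case [-0.0076  0.0157  0.079 ] eul [ 3.29 -0.02  0.07] F [-0.4  0.   0.2] w 0.525 g 0.0
```

drive_tool:
  deltas:
    - {"gripper": 190, "offset": [0, 0, -0.001], "angular": [0, 0, 0]}
    - {"gripper": 255, "offset": [0, 0, -0.001], "angular": [0, 0, 0]}
    - {"gripper": 255, "offset": [0, 0, -0.001], "angular": [0, 0, 0]}
    - {"gripper": 255, "offset": [0, 0, -0.001], "angular": [0, 0, 0]}
    - {"gripper": 255, "offset": [0, 0, -0.001], "angular": [0, 0, 0]}
  grip_force: 80

```text
t: 6.75
eef_pos: [0.5642, -0.1024, 0.0827]
tool_rot: [-0.0, 0.997, 0.075, 0.002]
contact_force: [-0.5, -0.0, 5.4]
gripper_width: 0.178
grasp_force: 78.1
```

drive_tool:
  deltas:
    - {"gripper": 255, "offset": [0, 0, -0.002], "angular": [0, 0, 0]}
    - {"gripper": 255, "offset": [0, 0, -0.004], "angular": [0, 0, 0]}
    - {"gripper": 255, "offset": [0, 0, -0.006], "angular": [0, 0, 0]}
    - {"gripper": 255, "offset": [0, 0, -0.006], "angular": [0, 0, 0]}

```text
t: 7.15
eef_pos: [0.563, -0.1027, 0.0874]
tool_rot: [-0.0, 0.997, 0.075, 0.001]
contact_force: [0.4, -0.1, -1.8]
gripper_width: 0.177
grasp_force: 78.1
```

```bash
python3 -c "
from h import *
st()"
```

```text
t 7.15 tcp case [-0.0083  0.0146  0.0874] eul [3.38 0.06 0.  ] F [ 0.4 -0.1 -1.8] w 0.177 g 78.0955159664154
```

drive_tool:
  deltas:
    - {"gripper": 255, "offset": [-0.01, 0, 0], "angular": [0, 0, 0]}
    - {"gripper": 255, "offset": [-0.02, 0, 0], "angular": [0, 0, 0]}
    - {"gripper": 255, "offset": [-0.03, 0, 0], "angular": [0, 0, 0]}
    - {"gripper": 255, "offset": [-0.035, 0, 0], "angular": [0, 0, 0]}
    - {"gripper": 255, "offset": [-0.035, 0, 0], "angular": [0, 0, 0]}

```text
t: 7.65
eef_pos: [0.5271, -0.1081, 0.087]
tool_rot: [-0.0, 0.997, 0.074, -0.0]
contact_force: [1.4, 0.1, -0.9]
gripper_width: 0.178
grasp_force: 78.1
```

```bash
python3 -c "
from h import *
import cv2
st();cv2.imwrite('pics/w4.png',optics.read_camera('wrist'))"
```

```text
t 7.65 tcp case [-0.0445  0.0167  0.087 ] eul [ 3.41 -0.01  0.02] F [ 1.4  0.1 -0.9] w 0.178 g 78.09934616088867
```

View pics/w4.png

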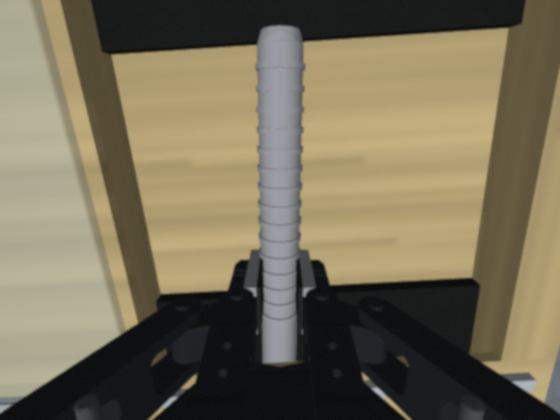

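The tip is visible at (280,27), fully inside the opening.

```bash
python3 -c "
from h import *
m=optics.camera_model('wrist');st()
for z in (.025,.034): print(w2c(ray(m,(280,26),z)).round(4))"
```

```text
t 7.7 tcp case [-0.0436  0.0167  0.0872] eul [3.39 0.05 0.01] F [ 0.5  0.3 -0.7] w 0.177 g 78.10011148452759
[0.0639 0.0107 0.025 ]
[0.062  0.0108 0.034 ]
```

drive_tool:
  deltas:
    - {"gripper": 255, "offset": [-0.002, 0, -0.005], "angular": [0, 0.078, 0]}
    - {"gripper": 255, "offset": [-0.004, 0, -0.01], "angular": [0, 0.156, 0]}
    - {"gripper": 255, "offset": [-0.003, 0, -0.0145], "angular": [0, 0.222, 0]}
    - {"gripper": 255, "offset": [-0.001, 0, -0.0188], "angular": [0, 0.289, 0]}
    - {"gripper": 255, "offset": [-0.001, 0, -0.0188], "angular": [0, 0.289, 0]}

```text
t: 8.2
eef_pos: [0.5271, -0.1082, 0.1063]
tool_rot: [-0.009, 0.991, 0.074, 0.114]
contact_force: [0.6, -0.1, -1.5]
gripper_width: 0.174
grasp_force: 78.1
```

```bash
python3 -c "
from h import *
import cv2
o=bot.get_obs();print(o['torque'].round(2))
st();cv2.imwrite('pics/w5.png',optics.read_camera('wrist'));st()
y=-3.4
for tilt,G in [(13,(-.0307,.0456)),(16,(-.014,.053)),(22,(.0054,.0653)),(22,(.0374,.0733)),(22,(.0374,.20))]:
  t=np.radians(tilt); x=G[0]-.062*np.sin(t); go([x,.0167-.06*(x+.0436),G[1]+.062*np.cos(t)],y,tilt)"
```

```text
[-0.07  0.31  0.04]
t 8.2 tcp case [-0.0445  0.0166  0.1063] eul [ 3.5  13.08 -0.78] F [ 0.6 -0.1 -1.5] w 0.174 g 78.11529994010925
t 8.25 tcp case [-0.0443  0.0166  0.1061] eul [ 3.49 13.   -0.77] F [-0.1  0.5 -0.9] w 0.176 g 78.1152856349945
offset [-0.0004, -0.0001, -0.0] angular [-0.0003, -0.0006, -0.0] n 0.0
offset [0.0143, -0.0001, -0.0034] angular [-0.0003, 0.0661, -0.0] n 0.015
offset [0.0296, -0.0001, -0.0103] angular [-0.0003, 0.1994, -0.0] n 0.031
offset [0.0626, -0.0001, -0.0109] angular [-0.0003, 0.1994, -0.0] n 0.064
offset [0.0912, -0.0001, -0.1343] angular [-0.0003, 0.1994, -0.0] n 0.162
```

View pics/w5.png

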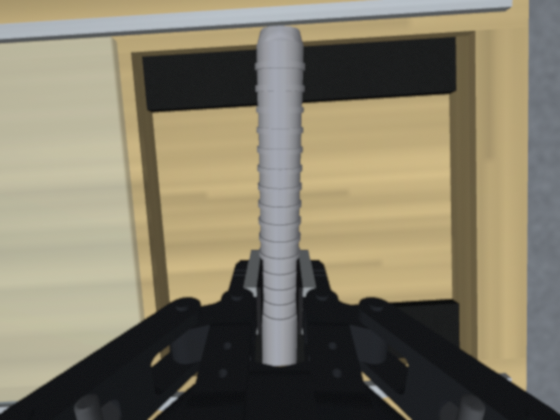

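The screw is tilted with its tip at (280,27), now above the lid edge in the picture. The screw hasn't slipped in the grip and there's no contact force. I'll draw it out along the slant.

drive_tool:
  deltas:
    - {"gripper": 255, "offset": [0.007, 0, -0.0017], "angular": [0, 0.033, 0]}
    - {"gripper": 255, "offset": [0.0143, 0, -0.0034], "angular": [0, 0.066, 0]}
    - {"gripper": 255, "offset": [0.022, 0, -0.007], "angular": [0, 0.133, 0]}
    - {"gripper": 255, "offset": [0.0296, 0, -0.0103], "angular": [0, 0.2, 0]}
    - {"gripper": 255, "offset": [0.0296, 0, -0.0103], "angular": [0, 0.2, 0]}

```text
t: 8.75
eef_pos: [0.5545, -0.1036, 0.1231]
tool_rot: [-0.015, 0.979, 0.073, 0.192]
contact_force: [2.9, 0.3, -1.2]
gripper_width: 0.178
grasp_force: 78.2
```

```bash
python3 -c "
from h import *
st()
y=-3.4
for tilt,G in [(22,(.0054,.0653)),(22,(.022,.070)),(22,(.0374,.0745)),(22,(.0374,.12)),(22,(.01,.21))]:
  t=np.radians(tilt); x=G[0]-.062*np.sin(t); go([x,.0167-.06*(x+.0436),G[1]+.062*np.cos(t)],y,tilt)"
```

```text
t 8.75 tcp case [-0.0168  0.0154  0.1231] eul [ 3.62 22.16 -1.34] F [ 2.9  0.3 -1.2] w 0.178 g 78.18964719772339
offset [-0.0011, 0.0003, -0.0002] angular [-0.001, -0.0044, 0.0007] n 0.001
offset [0.0161, 0.0003, 0.0018] angular [-0.001, -0.0044, 0.0007] n 0.016
offset [0.0321, 0.0003, 0.0034] angular [-0.001, -0.0044, 0.0007] n 0.032
offset [0.0493, 0.0003, -0.0387] angular [-0.001, -0.0044, 0.0007] n 0.063
offset [0.0579, 0.0002, -0.1324] angular [-0.001, -0.0044, 0.0007] n 0.144
```

drive_tool:
  deltas:
    - {"gripper": 255, "offset": [0.008, 0, 0.001], "angular": [0, 0, 0]}
    - {"gripper": 255, "offset": [0.016, 0, 0.0018], "angular": [0, 0, 0]}
    - {"gripper": 255, "offset": [0.024, 0, 0.0026], "angular": [0, 0, 0]}
    - {"gripper": 255, "offset": [0.033, 0, 0.003], "angular": [0, 0, 0]}
    - {"gripper": 255, "offset": [0.033, 0, 0.003], "angular": [0, 0, 0]}

```text
t: 9.25
eef_pos: [0.5871, -0.0985, 0.1332]
tool_rot: [-0.015, 0.979, 0.074, 0.192]
contact_force: [-0.1, 1.1, -0.8]
gripper_width: 0.175
grasp_force: 78.2
```

```bash
python3 -c "
from h import *
import cv2
st();cv2.imwrite('pics/s5.png',optics.read_camera('scene')[140:300,150:370])
y=-3.4
for tilt,G in [(22,(.0374,.0745)),(22,(.0374,.12)),(22,(.01,.22))]:
  t=np.radians(tilt); x=G[0]-.062*np.sin(t); go([x,.0167-.06*(x+.0436),G[1]+.062*np.cos(t)],y,tilt)"
```

```text
t 9.25 tcp case [0.0162 0.0137 0.1332] eul [ 3.58 22.16 -1.35] F [-0.1  1.1 -0.8] w 0.175 g 78.21109771728516
offset [-0.001, 0.0005, 0.0003] angular [-0.0007, -0.0026, 0.0015] n 0.001
offset [0.0161, 0.0005, -0.0418] angular [-0.0007, -0.0026, 0.0015] n 0.045
offset [0.0283, 0.0004, -0.1448] angular [-0.0007, -0.0026, 0.0015] n 0.148
```

Next I'll lift it clear, straight up at first.

drive_tool:
  deltas:
    - {"gripper": 255, "offset": [0.008, 0, -0.021], "angular": [0, 0, 0]}
    - {"gripper": 255, "offset": [0.016, 0, -0.042], "angular": [0, 0, 0]}
    - {"gripper": 255, "offset": [0.022, 0, -0.075], "angular": [0, 0, 0]}
    - {"gripper": 255, "offset": [0.028, 0, -0.11], "angular": [0, 0, 0]}
    - {"gripper": 255, "offset": [0.028, 0, -0.145], "angular": [0, 0, 0]}

```text
t: 9.8
eef_pos: [0.5565, -0.1032, 0.2783]
tool_rot: [-0.015, 0.979, 0.074, 0.191]
contact_force: [0.1, -0.7, -0.9]
gripper_width: 0.178
grasp_force: 78.3
```

drive_tool:
  deltas:
    - {"gripper": 255, "offset": [0, 0, 0], "angular": [0, 0, 0]}
    - {"gripper": 255, "offset": [0, 0, 0], "angular": [0, 0, 0]}
    - {"gripper": 255, "offset": [0, 0, 0], "angular": [0, 0, 0]}
    - {"gripper": 255, "offset": [0, 0, 0], "angular": [0, 0, 0]}
    - {"gripper": 255, "offset": [0, 0, 0], "angular": [0, 0, 0]}

```text
t: 10.3
eef_pos: [0.5565, -0.1031, 0.2759]
tool_rot: [-0.015, 0.979, 0.074, 0.19]
contact_force: [0.3, -0.3, -1.5]
gripper_width: 0.177
grasp_force: 78.3
```

```bash
python3 -c "
from h import *
import cv2
st();a=optics.read_camera('scene')[60:300,130:400];cv2.imwrite('pics/s6.png',cv2.resize(a,None,fx=2.4,fy=2.4));st();print(abs(bot.get_obs()['joint_vel']).max())"
```

```text
t 10.3 tcp case [-0.0147  0.0154  0.2759] eul [ 3.6  21.91 -1.26] F [ 0.3 -0.3 -1.5] w 0.177 g 78.3065664768219
t 10.35 tcp case [-0.0146  0.0154  0.2761] eul [ 3.6  21.94 -1.27] F [ 0.4  0.2 -1.4] w 0.178 g 78.30684542655945
0.004706701692585039
```

View pics/s6.png

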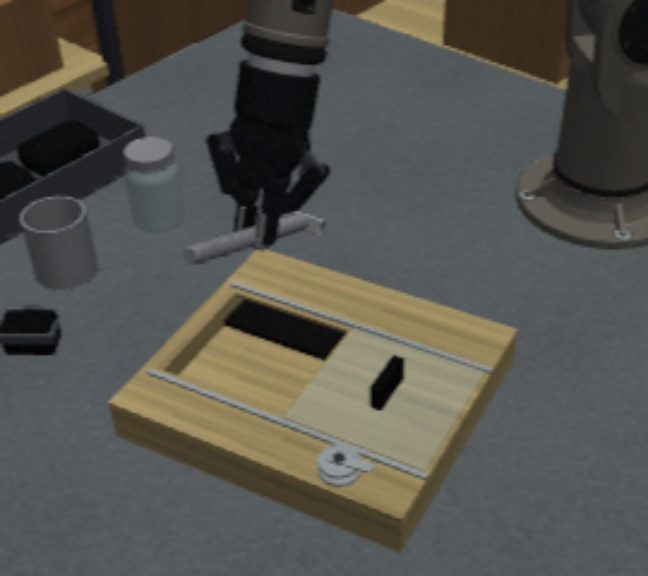

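The screw is clear of the case, held steady with its lowest point about 0.17 m up. The cover is at its stop and the other gear is where it was.

```bash
python3 -c "
from station import bot
print(bot.hand_in())"
```

```text
the job is handed in; nothing more can be done
None
```

The cover is open to its stop, and the long ice screw came out through the hatch on the slant. It is held still about 12 cm above the lid, none of the other gear was touched, and the job was handed in at about 10.4 s; no verdict came back.

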